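# Load sensor cartridges into a sloping feed magazine

### The job

Load both sensor cartridges into the sloping feed magazine from its open upper end, brass-contact end first so that both face down the slope, handles standing up through the slot. Push them gently down until the red follower is hard against the end stop and the cartridges are fully home, one touching the other, then let go. Leave the two bottles and the dish where they are.

Things in the scene. Friction and masses are not known exactly. Their poses are not given: they have to be found in the camera images.
- cart_a: sensor cartridge, white, 70 (x) x 36 (y) x 14 mm, 65 to 130 g. Its front 13 mm (+x end) is a blue nose, 32 wide and 11 high, with brass contacts; green stripe at the tail. Grey handle blade on top at mid-length: 40 (x) x 12 (y), from 14 to 48 mm above the underside. Origin: centre of the underside, z up. Starts upright on the worktop, headings vary. Either cartridge may go in first
- cart_b: sensor cartridge, white, 70 (x) x 36 (y) x 14 mm, 65 to 130 g. Its front 13 mm (+x end) is a blue nose, 32 wide and 11 high, with brass contacts; green stripe at the tail. Grey handle blade on top at mid-length: 40 (x) x 12 (y), from 14 to 48 mm above the underside. Origin: centre of the underside, z up. Starts upright on the worktop, headings vary. Either cartridge may go in first
- cart_a_nose (a point): middle of the contact end of cart_a, 35 mm along its x, 7 mm above its underside
- cart_b_nose (a point): middle of the contact end of cart_b, 35 mm along its x, 7 mm above its underside
- magazine: the fixed stand of the feed magazine: grey base plate 200 (x) x 90 (y) x 8 mm and two posts, carrying the rail and follower. Origin: centre of its underside on the worktop; the low end of the rail is at its -x side. The open upper end is at about x = +104, z = 145 mm. Behind it and to its left stands a fixed blue-legged table some 0.3 m high: carry things round its robot side. Bearing on it through a cartridge with more than 60 N is too much
- rail: the magazine's fixed channel, sloping at 30 deg. Origin: on its floor, mid-width, at the face of the hard end stop (low end); x up the slope, y across, z square off the floor. x = 0 to 165 mm is a tube 39 wide, 16.5 high inside, walls 4 mm; two blue lips roof it (tops 20.5 mm off the floor), leaving a 21 mm slot for the handles
- mouth (a point): middle of the tube's mouth on the floor, rail x = 165 mm. Above it, to x = 235 mm, lies the open apron: same floor, side guides 13 mm high flaring from 39 to 56 mm apart; lay cartridges there and slide them down. The lips' ends are bent up here (to x = 177 mm, 27 mm off the floor). Cartridges mostly do not slide by their own weight
- home_low (a point): on the floor at rail x = 49 mm: origin of the first cartridge when home, its +x down the slope (rail -x). Between it and the stop is the red follower block, 14 mm long: starts up to 70 mm up from the stop, stays where it is, is pushed down against a steady 6 N drag until it meets the stop, which is hard. Its position is not reported
- home_high (a point): on the floor at rail x = 119 mm: origin of the second cartridge when home, touching the first, its +x down the slope too
- buffer_0: bystander: small white bottle with a red cap, 36 mm across, 82 high; origin at the centre of its underside
- buffer_1: bystander: small white bottle with a yellow cap, 36 mm across, 82 high; origin at the centre of its underside
- petri_dish: bystander: flat round dish 89 mm across, 16 high; origin at the centre of its underside
Not all that is in view belongs to the job. Leave any orange look-alike of the cart_a alone.

How it is judged:
By the outcome, as a careful person would: the job done as asked, in the order asked, and still so for the second after the job is handed in, with the robot touching nothing.
It also fails if it takes over 72 s, if anything falls off the work surface, if the arm or the gripper's body presses on something with over 40 N, if the wrist force passes 120 N, or if a joint passes its speed limit or range.

### The arm

A 6-joint arm with a two-finger parallel gripper is mounted at the origin on a cart in front of the work surface, level with it; the furniture and walls round the work are solid. World frame = base frame: x ahead of the robot, y to its left, z up, the work surface at z = 0. Lengths are in mm, angles in rad, forces in N, time in s.
With the tool pointing down it reaches from about 300 to 775 mm from the base axis. Payload 14.6 kg.
Tool frame: the origin (TCP) lies on the centre line of the jaws, within the pads' length; the fingertips stand 11 mm ahead of it and the grasp point (between the pads) lies 8 mm behind it; z points along the fingers, y is the line along which they close (so a half turn about z gives the same grasp; the last joint's range is limited). The gripper opens to 94 mm and grips with 3 to 60 N. Pads are 16 mm wide; open, the fingers measure 119 mm over their backs; the gripper's body (75 mm by 177 mm) begins 78 mm behind the grasp point.
Start: joints at [1.231, 0.3, 1.521, -0, 1.321, -0.067], TCP at [148.184, 529.652, 216.446] pointing down, gripper open.
Joint ranges: [-3.03, 3.03], [-0.79, 2.21], [0.23, 2.52], [-1.04, 4.18], [0, 3.07], [-2.55, 2.55]. Speed limits (rad/s): [2.22, 2.22, 2.57, 3.14, 3.14, 3.14].

### API

Orientations are given as [roll, pitch, yaw] about the fixed x, y, z axes, in that order (R = Rz(yaw) Ry(pitch) Rx(roll)).
In Python, from plant import * gives the robot as it stands.
- The arm moves only by the tool step_arm, never from a script. Its argument "deltas" is a list of rows, each an object of numbers: "tx", "ty", "tz": the shift along the tool's x, y, z in units of 0.4 m (1.0 is 0.4 m); "spin": the turn about the tool's z in units of 180 degrees (1.0 is 180 degrees). A call has exactly 8 rows; each row shifts and turns the commanded pose from where the row before left it, along the tool's axes as they then stand; what a row does not reach is not made up. A row lasts 1/8 s, in which the tool goes at most 62.5 mm and 10.7 degrees, less where a joint would pass 70% of its speed; a pose out of reach is approached as far as the arm can. A call with a number of a shift or a turn outside -1 to 1 is refused whole. A call with a gripper value outside its range is refused whole. "grip" is the closure, from 0 (fully open) to 1 (shut), set as the call begins (left out, the last holds). The fingers move at their own pace and stop on an object; the grip force is fixed at half the most. Time passes only in rows, so rows that do not move let the fingers close, or fill a call up. It gives the time, the measured TCP pose, the force, the opening and the grip force at its end, in the units of the state.
- get_obs(): the state, without advancing time (a new reading comes with each control period).
- get_image(name): name is "scene" or "top"; returns the picture (420x560x3 uint8, red, green, blue); there is no depth.
- calibration(name): a dict with "fx", "fy", "cx", "cy" (pixels), "extrinsics" (4x4, takes a point from world to camera coordinates). Camera axes: x right, y up, looking along -z (the intrinsics and any distortion apply to the point x, -y, -z); pixel columns grow to the right and rows downward; lengths in mm; the calibration is good to about 2 mm. A picture is of the moment at which its call begins. calibration takes no time and is no camera call.
- sign_off(): hands the job in; it is judged then, once.
Trained networks look in the newest picture that a camera, given by its name, has taken for a name from the list of things; names that differ only in an ending like _2 or _b are one class to them, and where a whole thing is asked for, a point or a joint stands for the part that bears it (a point fixed in the world has none). Each returns a list of dicts, best first, with "conf" (0 to 1); they miss things now and then, are a little off and sometimes report something else, mostly with a low value. They report only what shows in the picture. A call takes as long as a camera call. They do not tell look-alikes from the thing itself.
- recognise(camera, query): "rect" ([centre column, centre row, width, height] in pixels, round what is visible of it).
The state is a dict: "time": time; "qpos": joint angles; "joint_velocities": joint speeds; "tau": joint torques, N m; "ee_pos": TCP position; "ee_rot": TCP orientation; "ft_force": force on the tool from outside, world axes, zero at the start; "moment": the same for the moment, N m; "gripper_width": finger opening in mm; "grip_force": force on a finger pad.
Only numpy, scipy, OpenCV 4.12 (cv2) and the standard library are available. Lean on these libraries where they do the work, as an engineer would, in place of code of your own. Each camera call takes 0.05 s, during which the arm holds its last target. There are 200 camera calls.

## Working session

There is one attempt and no reset: what is moved stays moved. The work goes in short steps, Python scripts to look and compute and a tool call to move; the robot and the scene stay as the last step left them, time stands still between calls to the robot, and variables do not carry over. Pictures are saved under pics/ and viewed, at most 10 in all, crops included, and the job is handed in when it is done.

Besides the shell and the picture viewer there is one more tool, called after "Emit:" as a command line: name --argument value ..., lists and objects as JSON in quotes. step_arm: Moves the arm, as the interface text tells. Its arguments: {"type":"object","properties":{"deltas":{"type":"array","items":{"type":"object","properties":{"tx":{"type":"number","minimum":-1,"maximum":1},"ty":{"type":"number","minimum":-1,"maximum":1},"tz":{"type":"number","minimum":-1,"maximum":1},"spin":{"type":"number","minimum":-1,"maximum":1}}}},"grip":{"type":"number"}},"required":["deltas"]}

```bash
mkdir -p pics; ls
python3 - <<'E'
from plant import *
import cv2
for n in("scene","top"):
    im=get_image(n); cv2.imwrite(f"pics/{n}0.png",im[:,:,::-1]); print(n,calibration(n))
    for q in("cart_a","magazine","petri_dish","buffer_0"): print(q,[(r['rect'],r['conf']) for r in recognise(n,q)])
print(get_obs())
E
```

```text
pics
scene {'fx': 465.76435624178214, 'fy': 465.76435624178214, 'cx': 282.17281548758217, 'cy': 206.426712514303, 'extrinsics': array([[ 7.01328141e-01, -7.12831258e-01,  3.23048334e-03,
        -2.30831170e+02],
       [ 5.19158285e-01,  5.13875529e-01,  6.82939687e-01,
        -4.40932110e+02],
       [-4.88480822e-01, -4.77287689e-01,  7.30467623e-01,
        -9.20029658e+02],
       [ 0.00000000e+00,  0.00000000e+00,  0.00000000e+00,
         1.00000000e+00]])}
cart_a [([216.2, 174.9, 21.4, 28.9], 0.81), ([211.6, 201.2, 27.0, 16.7], 0.78), ([239.1, 225.7, 13.2, 28.6], 0.69)]
magazine [([297.3, 230.8, 70.0, 96.7], 0.89), ([301.0, 229.9, 71.7, 91.7], 0.72)]
petri_dish [([268.0, 183.2, 24.7, 20.7], 0.67), ([300.0, 230.9, 72.6, 94.5], 0.24), ([368.0, 282.2, 22.4, 28.2], 0.17)]
buffer_0 [([393.9, 267.3, 19.5, 26.8], 0.96), ([369.4, 282.1, 14.8, 27.1], 0.88), ([300.6, 233.1, 73.2, 90.4], 0.32)]
top {'fx': 416.99900817989936, 'fy': 416.99900817989936, 'cx': 280.2199189914151, 'cy': 201.72310884032265, 'extrinsics': array([[-1.25689710e-02, -9.99881184e-01, -8.92405292e-03,
         1.97
[... 639 characters left out ...]
': 0.5, 'qpos': array([ 1.23139920e+00,  2.99902790e-01,  1.52101244e+00, -3.23716296e-06,
        1.32071007e+00, -6.65809362e-02]), 'joint_velocities': array([ 6.96958222e-05, -1.55323789e-03,  2.90447009e-04,  1.51491285e-03,
       -1.53210865e-03, -5.09518920e-04]), 'tau': array([ 2.95165692e-04, -5.31338561e+01, -3.52753723e+01,  7.08941580e-02,
        2.13019311e-02, -3.92243498e-05]), 'ee_pos': array([148.18217913, 529.64405341, 216.43878424]), 'ee_rot': array([-3.14155988e+00,  9.58064809e-07,  2.86877727e+00]), 'ft_force': array([-0.66252903,  0.01812752, -0.30340275]), 'moment': array([-0.01391516, -0.00665987, -0.00731667]), 'grip_force': 0.0, 'gripper_width': 93.69679775583609}
```

View pics/scene0.png

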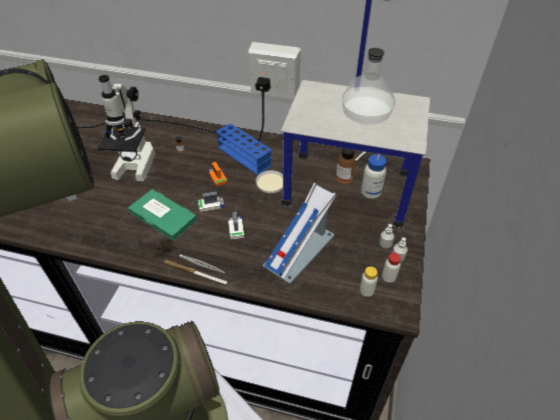

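View pics/top0.png

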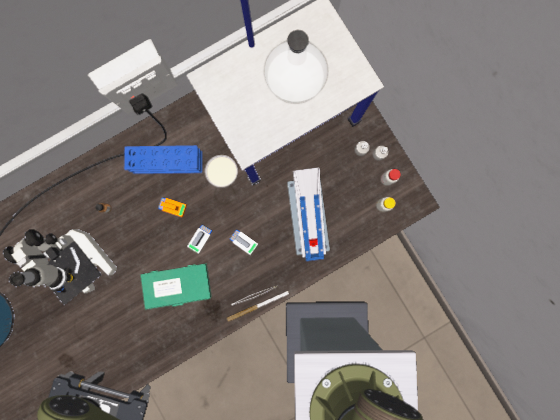

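Scene view: the white cartridges are at scene (210,202) and (236,227), and the orange look-alike is at (217,175). In the top view the white ones are at (200,239) and (244,243), and the orange one is at (173,207). The magazine is at top (310,214), with the red follower low at (313,243). I choose the two white ones and check them in a close crop.

Run:
```python
import cv2,numpy as np
t=cv2.imread("pics/top0.png");s=cv2.imread("pics/scene0.png")
def cr(im,x,y,w,h,k): 
    return cv2.resize(im[y:y+h,x:x+w],None,fx=k,fy=k,interpolation=cv2.INTER_CUBIC)
a=cr(t,180,220,90,40,4.4)[:176,:396]; b=cr(t,275,160,66,110,6)      # 396x176 ; 396x660
a2=cr(s,190,185,66,60,6)
out=np.zeros((600,800,3),np.uint8)
out[:176,:396]=a; out[180:540,:396]=a2; b=cr(t,283,160,50,110,5.4); out[:594,400:670]=b
cv2.imwrite("pics/c1.png",out)
cv2.imwrite("pics/c2.png",cr(s,255,175,90,110,5.4))
```

```text
(no output)
```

View pics/c1.png

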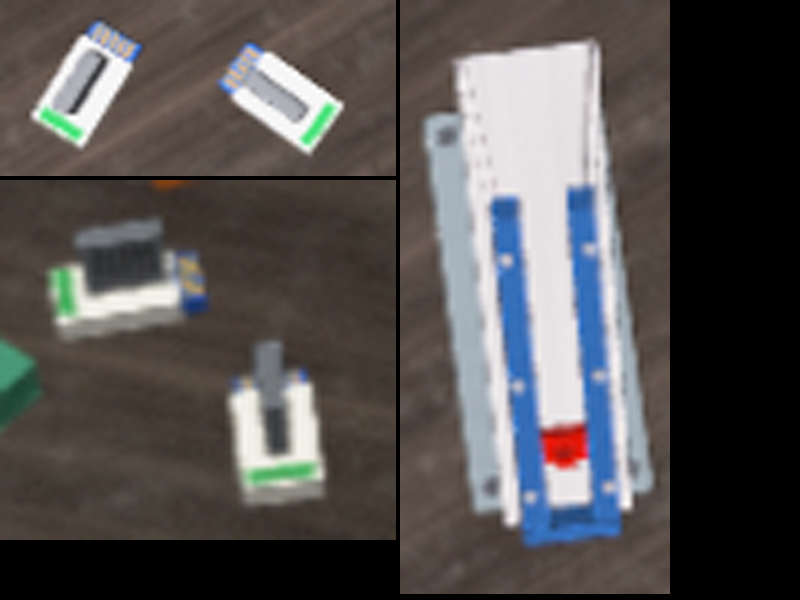

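View pics/c2.png

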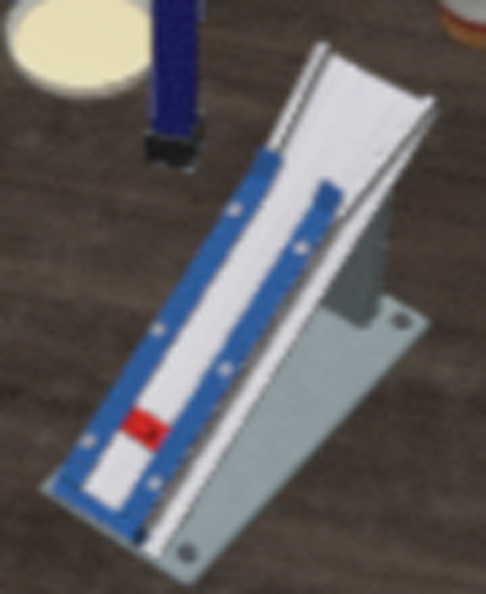

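Both choices are white with a blue nose, so neither is the orange one. Next I fit the poses from these crop points in both views.

```bash
cat > h.py <<'E'
import numpy as np
from plant import *
from scipy.optimize import least_squares
def proj(n,P):
    c=calibration(n);E=c['extrinsics'];p=np.atleast_2d(P)@E[:3,:3].T+E[:3,3]
    return np.c_[c['cx']+c['fx']*p[:,0]/-p[:,2],c['cy']+c['fy']*-p[:,1]/-p[:,2]]
def place(v,L):
    c,s=np.cos(v[2]),np.sin(v[2]);L=np.atleast_2d(L)
    return np.c_[v[0]+c*L[:,0]-s*L[:,1],v[1]+s*L[:,0]+c*L[:,1],L[:,2]]
def rail(L):
    L=np.atleast_2d(np.float64(L));c,s=np.cos(np.pi/6),.5
    return np.c_[-99.5+c*L[:,0]-s*L[:,2],L[:,1],27.5+s*L[:,0]+c*L[:,2]]
def fit(o,v0):
    f=lambda v:np.concatenate([(proj(n,place(v,L))-px).ravel() for n,L,px in o])
    r=least_squares(f,v0,loss='soft_l1');return r.x,r.fun.reshape(-1,2)
def ground(n,uv,z):
    return least_squares(lambda v:(proj(n,[v[0],v[1],z])-uv).ravel(),[500,200]).x
E
cat > p.py <<'E'
from h import *
A=lambda l,ox,oy,k,u0=0,v0=0:np.array([[ox+(u-u0)/k,oy+(v-v0)/k] for u,v in l])
R=lambda l:rail(l)
m=[("top",np.r_[[[100,45,8],[-100,45,8],[-100,-45,8]],R([[235,30,13],[235,-30,13],[177,15,27],[177,-15,27]])],
 A([(425,115),(475,512),(650,490),(457,60),(597,42),(505,199),(582,189)],283,160,5.4,400)),
("scene",np.r_[[[100,-45,8],[-100,-45,8],[-100,45,8]],R([[235,30,13],[235,-30,13],[177,15,27],[177,-15,27]])],
 A([(430,322),(188,585),(42,488),(322,45),(435,100),(268,152),(330,188)],255,175,5.4))]
tl=[[-35,18,14],[-35,-18,14],[35,16,11],[35,-16,11]]
a=[("top",np.float64(tl),A([(33,116),(82,147),(97,20),(142,45)],180,220,4.4)),
("scene",np.float64([[-35,18,14],[-35,-18,0],[35,16,11],[35,-16,0]]),A([(50,268),(60,338),(200,255),(205,307)],190,185,6,0,180))]
b=[("top",np.float64(tl),A([(310,154),(343,103),(219,88),(249,42)],180,220,4.4)),
("scene",np.float64([[-35,18,14],[-35,-18,14],[-35,18,0],[-35,-18,0]]),A([(241,487),(322,478),(248,503),(324,497)],190,185,6,0,180))]
for nm,o,v0 in(("mag",m,[500,100,0]),("a",a,[500,350,-.5]),("b",b,[500,250,1])):
    v,r=fit(o,v0);print(nm,v.round(3));print(r.round(1).tolist())
    if nm=="mag": 
        for q in([119,0,0],[165,0,0],[200,0,0],[235,0,0]):print(q,place(v,rail(q)).round(1))
print("leg",ground("scene",[287,202],0),"corner",ground("scene",[285,134],300),ground("top",[246,167],300), ground("top",[381,88],300))
E
python3 p.py
```

```text
mag [5.11761e+02 1.14852e+02 1.11000e-01]
[[-0.3, 0.1], [-0.2, 0.4], [0.9, 0.3], [0.7, 1.8], [0.0, 2.0], [0.9, 0.0], [-0.9, 0.3], [0.8, -0.8], [0.4, -0.3], [-0.6, -0.8], [0.6, -0.7], [-0.5, -0.4], [1.7, -0.3], [0.2, -1.4]]
[119, 0, 0] [[515.3 115.2  87. ]]
[165, 0, 0] [[554.9 119.7 110. ]]
[200, 0, 0] [[585.  123.  127.5]]
[235, 0, 0] [[615.1 126.4 145. ]]
a [454.472 405.832  -0.561]
[[-0.3, 0.1], [-0.1, 0.1], [0.0, -0.2], [-0.1, 0.4], [0.1, -0.3], [0.4, 0.4], [-0.4, -0.9], [0.7, 1.0]]
b [444.201 289.69  -24.18 ]
[[-0.1, 0.2], [0.1, 0.5], [-0.4, -0.5], [-0.3, 0.1], [0.4, 0.1], [0.3, -0.2], [-0.4, 0.7], [0.3, -0.1]]
leg [614.95929197 261.6528005 ] corner [560.48847317 219.78733265] [595.72628397 256.15154874] [754.851258   -20.23633271]
```

```bash
cat >> h.py <<'E'
def plan(*wps):
    """wps: (x,y,z,yaw,nrows); prints tool-frame rows from the measured pose"""
    o=get_obs();p=np.array(o['ee_pos']);w=o['ee_rot'][2];rows=[]
    for x,y,z,yaw,n in wps:
        yaw=w if yaw is None else w+(yaw-w+np.pi)%(2*np.pi)-np.pi
        for i in range(n,0,-1):
            d=(np.array([x,y,z])-p)/i;s=round(-(yaw-w)/i/np.pi,4);c,sn=np.cos(w),np.sin(w)
            t=np.round(np.array([c*d[0]+sn*d[1],sn*d[0]-c*d[1],-d[2]])/400,4)
            rows.append([*map(float,t),s]);
            t=t*400;p=p+[c*t[0]+sn*t[1],sn*t[0]-c*t[1],-t[2]];w-=s*np.pi
    for r in rows:print(r)
E
python3 - <<'E'
from h import *
# table corner triangulated
f=lambda v:np.r_[(proj("scene",v)-[286,133]).ravel(),(proj("top",v)-[247,168]).ravel()]
print(least_squares(f,[600,250,300]).x, ground("top",[173,207],14))
plan((461,401.5,110,2.581,8),(461,401.5,31,2.581,4))
E
```

```text
[601.23695661 257.14865672 259.69712773] [540.19635622 478.58550513]
[-0.1049, -0.0122, 0.0333, np.float64(0.0115)]
[-0.1053, -0.0084, 0.0333, np.float64(0.0114)]
[-0.1055, -0.0047, 0.0332, np.float64(0.0115)]
[-0.1057, -0.0008, 0.0333, np.float64(0.0114)]
[-0.1056, 0.0029, 0.0332, np.float64(0.0115)]
[-0.1054, 0.0068, 0.0333, np.float64(0.0114)]
[-0.1051, 0.0105, 0.0332, np.float64(0.0115)]
[-0.1047, 0.0143, 0.0333, np.float64(0.0114)]
[-0.0, 0.0, 0.0494, np.float64(0.0)]
[-0.0, 0.0, 0.0494, np.float64(0.0)]
[-0.0, 0.0, 0.0493, np.float64(0.0)]
[-0.0, 0.0, 0.0494, np.float64(0.0)]
```

Emit:
step_arm --deltas '[{"tx":-0.105,"ty":-0.012,"tz":0.033,"spin":0.0115},{"tx":-0.105,"ty":-0.008,"tz":0.033,"spin":0.0115},{"tx":-0.1055,"ty":-0.005,"tz":0.033,"spin":0.0115},{"tx":-0.1055,"ty":-0.001,"tz":0.033,"spin":0.0115},{"tx":-0.1055,"ty":0.003,"tz":0.033,"spin":0.0115},{"tx":-0.1055,"ty":0.007,"tz":0.033,"spin":0.0115},{"tx":-0.105,"ty":0.0105,"tz":0.033,"spin":0.0115},{"tx":-0.105,"ty":0.014,"tz":0.033,"spin":0.0115}]' --grip 0

```text
time: 1.5
ee_pos: [462.1, 400.8, 110.5]
ee_rot: [3.141, 0.0, 2.579]
ft_force: [0.7, 0.8, -1.2]
gripper_width: 93.8
grip_force: 0.0
```

Run:
```python
from h import *
import cv2
s=get_image("scene")[:,:,::-1]
cv2.imwrite("pics/s1.png",cv2.resize(s[120:260,130:300],None,fx=4,fy=4,interpolation=cv2.INTER_CUBIC))
```

```text
(no output)
```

View pics/s1.png

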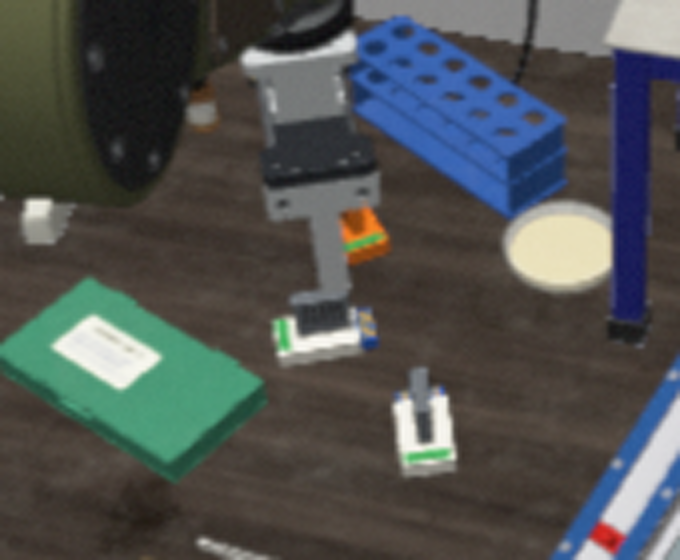

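The crop shows the gripper over cart_a, with the fingertip near crop (333,290) above the handle. The white cartridge and blue nose end at (368,328), and the orange one is clear behind at (365,235). Next I descend and grip.

Emit:
step_arm --deltas '[{"tz":0.05},{"tz":0.05},{"tz":0.05},{"tz":0.049},{},{},{},{}]'

```text
schema error: expected keys tx, ty, tz, spin
```

Emit:
step_arm --deltas '[{},{},{},{},{},{},{},{}]' --grip 1

```text
schema error: expected keys tx, ty, tz, spin
```

Run:
```python
from h import *
p=get_obs()['ee_pos'];print(p)
plan((p[0],p[1],230,None,4),(440,200,230,0.112,14),(485,112,235,0.112,6))
```

```text
[465.35987424 398.18925496 108.50901048]
[0.0, 0.0, -0.0759, np.float64(-0.0)]
[0.0, 0.0, -0.0759, np.float64(-0.0)]
[0.0, 0.0, -0.076, np.float64(-0.0)]
[0.0, 0.0, -0.0759, np.float64(-0.0)]
[-0.0152, -0.0323, -0.0, np.float64(0.056)]
[-0.0206, -0.0291, -0.0, np.float64(0.056)]
[-0.0254, -0.0251, -0.0, np.float64(0.056)]
[-0.0294, -0.0202, -0.0, np.float64(0.056)]
[-0.0325, -0.0148, -0.0, np.float64(0.056)]
[-0.0346, -0.0089, -0.0, np.float64(0.056)]
[-0.0356, -0.0027, -0.0, np.float64(0.056)]
[-0.0355, 0.0036, -0.0, np.float64(0.056)]
[-0.0343, 0.0098, -0.0, np.float64(0.0559)]
[-0.0321, 0.0156, -0.0, np.float64(0.056)]
[-0.0288, 0.021, -0.0, np.float64(0.0559)]
[-0.0247, 0.0257, -0.0, np.float64(0.056)]
[-0.0199, 0.0296, -0.0, np.float64(0.0559)]
[-0.0144, 0.0326, -0.0, np.float64(0.056)]
[0.0145, 0.0385, -0.0021, np.float64(-0.0)]
[0.0145, 0.0385, -0.0021, np.float64(-0.0)]
[0.0146, 0.0386, -0.0021, np.float64(-0.0)]
[0.0145, 0.0385, -0.0021, np.float64(-0.0)]
[0.0146, 0.0386, -0.0021, np.float64(-0.0)]
[0.0145, 0.0385, -0.002, np.float64(-0.0)]
```

Emit:
step_arm --deltas '[{"tx":0.0135,"ty":0,"tz":0.04,"spin":0},{"tx":0,"ty":0,"tz":0.04,"spin":0},{"tx":0,"ty":0,"tz":0.04,"spin":0},{"tx":0,"ty":0,"tz":0.04,"spin":0},{"tx":0,"ty":0,"tz":0.033,"spin":0},{"tx":0,"ty":0,"tz":0,"spin":0},{"tx":0,"ty":0,"tz":0,"spin":0},{"tx":0,"ty":0,"tz":0,"spin":0}]'

```text
time: 2.55
ee_pos: [456.6, 404.5, 34.3]
ee_rot: [3.141, 0.0, 2.58]
ft_force: [-0.4, 0.8, -0.1]
gripper_width: 93.9
grip_force: 0.0
```

Emit:
step_arm --deltas '[{"tx":0,"ty":0,"tz":0,"spin":0},{"tx":0,"ty":0,"tz":0,"spin":0},{"tx":0,"ty":0,"tz":0,"spin":0},{"tx":0,"ty":0,"tz":0,"spin":0},{"tx":0,"ty":0,"tz":0,"spin":0},{"tx":0,"ty":0,"tz":0,"spin":0},{"tx":0,"ty":0,"tz":0,"spin":0},{"tx":0,"ty":0,"tz":0,"spin":0}]' --grip 1

```text
time: 3.55
ee_pos: [456.3, 404.3, 33.6]
ee_rot: [3.142, -0.0, 2.58]
ft_force: [-0.1, -0.4, 0.0]
gripper_width: 17.6
grip_force: 0.0
```

Emit:
step_arm --deltas '[{"tx":0,"ty":0,"tz":0,"spin":0},{"tx":0,"ty":0,"tz":0,"spin":0},{"tx":0,"ty":0,"tz":0,"spin":0},{"tx":0,"ty":0,"tz":-0.01,"spin":0},{"tx":0,"ty":0,"tz":-0.1,"spin":0},{"tx":0,"ty":0,"tz":-0.12,"spin":0},{"tx":0,"ty":0,"tz":-0.13,"spin":0},{"tx":0,"ty":0,"tz":-0.13,"spin":0}]'

```text
time: 4.55
ee_pos: [456.0, 404.1, 231.6]
ee_rot: [-3.142, -0.0, 2.58]
ft_force: [1.3, -0.3, -1.0]
gripper_width: 11.6
grip_force: 30.0
```

Run:
```python
from h import *
o=get_obs();print(o['ee_pos'],o['gripper_width'],o['grip_force'])
plan((440,200,230,0.112,16))
```

```text
[455.98629    404.09185496 231.60175629] 11.603667155302931 29.998609721660614
[-0.0149, -0.0283, 0.0003, np.float64(0.0491)]
[-0.019, -0.0257, 0.0002, np.float64(0.0491)]
[-0.0228, -0.0225, 0.0003, np.float64(0.0491)]
[-0.026, -0.0187, 0.0002, np.float64(0.0491)]
[-0.0285, -0.0145, 0.0003, np.float64(0.0491)]
[-0.0304, -0.0099, 0.0002, np.float64(0.0491)]
[-0.0316, -0.0052, 0.0003, np.float64(0.0491)]
[-0.032, -0.0002, 0.0002, np.float64(0.0491)]
[-0.0316, 0.0047, 0.0003, np.float64(0.0491)]
[-0.0305, 0.0095, 0.0002, np.float64(0.0491)]
[-0.0287, 0.0141, 0.0003, np.float64(0.0491)]
[-0.0262, 0.0183, 0.0002, np.float64(0.0491)]
[-0.0231, 0.0221, 0.0003, np.float64(0.0491)]
[-0.0195, 0.0254, 0.0002, np.float64(0.0491)]
[-0.0153, 0.0281, 0.0003, np.float64(0.0491)]
[-0.0108, 0.0301, 0.0002, np.float64(0.049)]
```

Emit:
step_arm --deltas '[{"tx":-0.015,"ty":-0.0285,"tz":0,"spin":0.049},{"tx":-0.019,"ty":-0.0255,"tz":0,"spin":0.049},{"tx":-0.023,"ty":-0.0225,"tz":0,"spin":0.049},{"tx":-0.026,"ty":-0.0185,"tz":0,"spin":0.049},{"tx":-0.0285,"ty":-0.0145,"tz":0,"spin":0.049},{"tx":-0.0305,"ty":-0.01,"tz":0,"spin":0.049},{"tx":-0.0315,"ty":-0.005,"tz":0,"spin":0.049},{"tx":-0.032,"ty":0,"tz":0,"spin":0.049}]'

```text
time: 5.55
ee_pos: [448.5, 301.7, 229.8]
ee_rot: [-3.142, 0.0, 1.343]
ft_force: [0.5, 0.5, -0.9]
gripper_width: 11.7
grip_force: 30.0
```

Emit:
step_arm --deltas '[{"tx":-0.0315,"ty":0.005,"tz":0,"spin":0.049},{"tx":-0.0305,"ty":0.0095,"tz":0,"spin":0.049},{"tx":-0.0285,"ty":0.014,"tz":0,"spin":0.049},{"tx":-0.026,"ty":0.0185,"tz":0,"spin":0.049},{"tx":-0.023,"ty":0.022,"tz":0,"spin":0.049},{"tx":-0.0195,"ty":0.0255,"tz":0,"spin":0.049},{"tx":-0.0155,"ty":0.028,"tz":0,"spin":0.049},{"tx":-0.011,"ty":0.03,"tz":0,"spin":0.049}]'

```text
time: 6.55
ee_pos: [441.0, 199.8, 229.9]
ee_rot: [-3.142, -0.0, 0.112]
ft_force: [0.5, -0.4, -0.5]
gripper_width: 11.6
grip_force: 30.0
```

Run:
```python
from h import *
plan((520,130,230,0.112,4),(574,122,225,.112,3),(574,122,192,.112,3))
```

```text
[0.0442, 0.0489, -0.0001, np.float64(-0.0)]
[0.0442, 0.0488, -0.0001, np.float64(-0.0)]
[0.0442, 0.0489, -0.0001, np.float64(-0.0001)]
[0.0443, 0.0488, -0.0, np.float64(-0.0)]
[0.044, 0.0117, 0.0042, np.float64(-0.0)]
[0.0439, 0.0116, 0.0041, np.float64(-0.0)]
[0.044, 0.0117, 0.0042, np.float64(-0.0)]
[-0.0, -0.0, 0.0275, np.float64(-0.0)]
[-0.0, -0.0, 0.0275, np.float64(-0.0)]
[-0.0, -0.0, 0.0275, np.float64(-0.0)]
```

Emit:
step_arm --deltas '[{"tx":0.044,"ty":0.049,"tz":0,"spin":0},{"tx":0.044,"ty":0.049,"tz":0,"spin":0},{"tx":0.044,"ty":0.049,"tz":0,"spin":0},{"tx":0.044,"ty":0.049,"tz":0,"spin":0},{"tx":0.044,"ty":0.0115,"tz":0.004,"spin":0},{"tx":0.044,"ty":0.0115,"tz":0.004,"spin":0},{"tx":0.044,"ty":0.0115,"tz":0.004,"spin":0},{"tx":0,"ty":0,"tz":0.02,"spin":0}]'

```text
time: 7.55
ee_pos: [574.7, 122.8, 216.6]
ee_rot: [3.142, -0.0, 0.116]
ft_force: [-0.9, -0.6, -1.6]
gripper_width: 11.4
grip_force: 30.0
```

Emit:
step_arm --deltas '[{"tx":0,"ty":0,"tz":0.02,"spin":0},{"tx":0,"ty":0,"tz":0.02,"spin":0},{"tx":0,"ty":0,"tz":0.02,"spin":0},{"tx":0,"ty":0,"tz":0,"spin":0},{"tx":0,"ty":0,"tz":0,"spin":0},{"tx":0,"ty":0,"tz":0,"spin":0},{"tx":0,"ty":0,"tz":0,"spin":0},{"tx":0,"ty":0,"tz":0,"spin":0}]'

```text
time: 8.55
ee_pos: [574.3, 123.0, 192.9]
ee_rot: [3.142, -0.0, 0.117]
ft_force: [0.7, -1.2, -1.5]
gripper_width: 11.8
grip_force: 30.0
```

Run:
```python
from h import *
import cv2
s=get_image("scene")[:,:,::-1]; t=get_image("top")[:,:,::-1]
r=lambda i:cv2.resize(i,None,fx=4,fy=4,interpolation=cv2.INTER_CUBIC)
cv2.imwrite("pics/s2.png",np.hstack([r(s[150:290,240:340]),r(t[140:280,265:365])]))
```

```text
(no output)
```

View pics/s2.png

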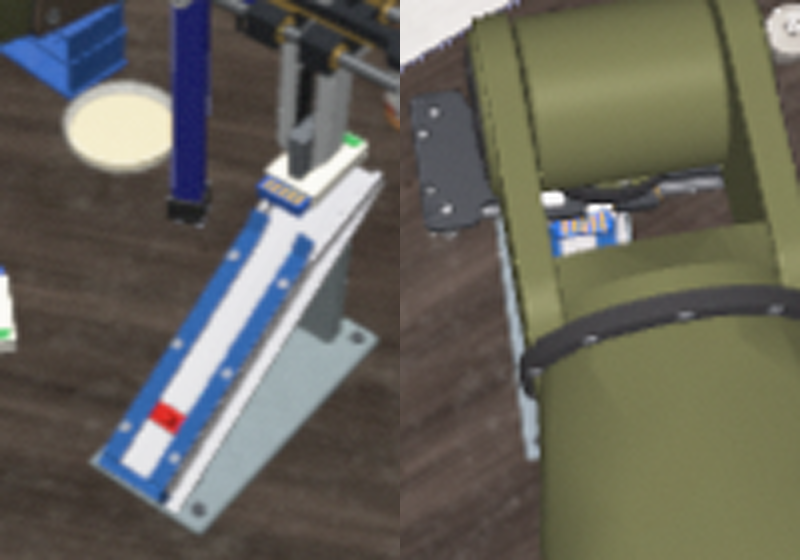

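The scene crop shows the cartridge level over the apron, with its blue nose at (285,195) pointing down the slope and centred between the guides. I lower it until it tilts flat.

Emit:
step_arm --deltas '[{"tx":0,"ty":0,"tz":0.01,"spin":0},{"tx":0,"ty":0,"tz":0.01,"spin":0},{"tx":0,"ty":0,"tz":0.007,"spin":0},{"tx":0,"ty":0,"tz":0.007,"spin":0},{"tx":0,"ty":0,"tz":0.007,"spin":0},{"tx":0,"ty":0,"tz":0.007,"spin":0},{"tx":0,"ty":0,"tz":0.007,"spin":0},{"tx":0,"ty":0,"tz":0,"spin":0}]'

```text
time: 9.65
ee_pos: [574.2, 123.1, 172.5]
ee_rot: [3.142, -0.001, 0.117]
ft_force: [-8.9, -2.1, 12.7]
gripper_width: 12.1
grip_force: 30.0
```

Emit:
step_arm --deltas '[{"tx":0,"ty":0,"tz":0.005,"spin":0},{"tx":0,"ty":0,"tz":0.005,"spin":0},{"tx":0,"ty":0,"tz":0.005,"spin":0},{"tx":0,"ty":0,"tz":0.005,"spin":0},{"tx":0,"ty":0,"tz":0,"spin":0},{"tx":0,"ty":0,"tz":0,"spin":0},{"tx":0,"ty":0,"tz":0,"spin":0},{"tx":0,"ty":0,"tz":0,"spin":0}]'

```text
time: 10.65
ee_pos: [576.3, 123.3, 168.5]
ee_rot: [-3.141, -0.009, 0.117]
ft_force: [-9.0, -2.0, 38.9]
gripper_width: 12.0
grip_force: 30.0
```

Emit:
step_arm --deltas '[{"tx":0,"ty":0,"tz":-0.005,"spin":0},{"tx":0,"ty":0,"tz":-0.002,"spin":0},{"tx":0,"ty":0,"tz":0,"spin":0},{"tx":0,"ty":0,"tz":0,"spin":0},{"tx":0,"ty":0,"tz":0,"spin":0},{"tx":0,"ty":0,"tz":0,"spin":0},{"tx":0,"ty":0,"tz":0,"spin":0},{"tx":0,"ty":0,"tz":0,"spin":0}]'

```text
time: 11.65
ee_pos: [576.1, 123.3, 168.7]
ee_rot: [-3.141, -0.007, 0.117]
ft_force: [2.7, -0.0, 17.8]
gripper_width: 11.7
grip_force: 30.0
```

Run:
```python
from h import *
import cv2
s=get_image("scene")[:,:,::-1]
cv2.imwrite("pics/s3.png",cv2.resize(s[150:240,270:360],None,fx=6,fy=6,interpolation=cv2.INTER_CUBIC))
```

```text
(no output)
```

View pics/s3.png

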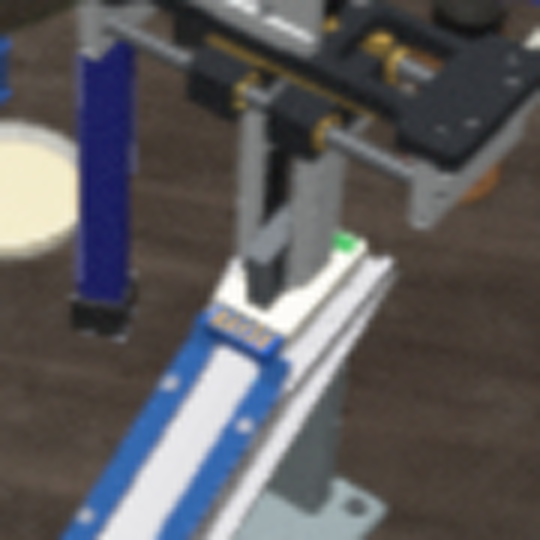

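The nose at crop (240,330) is resting on the bent lip ends. The cartridge needs to move about 14 mm further up the slope.

Emit:
step_arm --deltas '[{"tx":0,"ty":0,"tz":-0.01,"spin":0},{"tx":0,"ty":0,"tz":-0.012,"spin":0},{"tx":0.012,"ty":0,"tz":-0.007,"spin":0},{"tx":0.012,"ty":0,"tz":-0.007,"spin":0},{"tx":0.011,"ty":0,"tz":-0.005,"spin":0},{"tx":0,"ty":0,"tz":0,"spin":0},{"tx":0,"ty":0,"tz":0.006,"spin":0},{"tx":0,"ty":0,"tz":0.006,"spin":0}]'

```text
time: 12.7
ee_pos: [588.0, 124.7, 176.9]
ee_rot: [3.142, 0.0, 0.117]
ft_force: [-0.3, -0.3, 0.1]
gripper_width: 11.8
grip_force: 30.0
```

Emit:
step_arm --deltas '[{"tx":0,"ty":0,"tz":0.006,"spin":0},{"tx":0,"ty":0,"tz":0.006,"spin":0},{"tx":0,"ty":0,"tz":0.004,"spin":0},{"tx":0,"ty":0,"tz":0.004,"spin":0},{"tx":0,"ty":0,"tz":0,"spin":0},{"tx":0,"ty":0,"tz":0,"spin":0},{"tx":0,"ty":0,"tz":0,"spin":0},{"tx":0,"ty":0,"tz":0,"spin":0}]'

```text
time: 13.7
ee_pos: [588.2, 124.7, 171.4]
ee_rot: [3.142, -0.002, 0.117]
ft_force: [-9.7, -2.0, 17.6]
gripper_width: 11.8
grip_force: 30.0
```

Emit:
step_arm --deltas '[{"tx":0,"ty":0,"tz":0.004,"spin":0},{"tx":0,"ty":0,"tz":0.004,"spin":0},{"tx":0,"ty":0,"tz":0.002,"spin":0},{"tx":0,"ty":0,"tz":0,"spin":0},{"tx":0,"ty":0,"tz":0,"spin":0},{"tx":0,"ty":0,"tz":0,"spin":0},{"tx":0,"ty":0,"tz":0,"spin":0},{"tx":0,"ty":0,"tz":0,"spin":0}]'

```text
time: 14.7
ee_pos: [588.8, 124.8, 168.4]
ee_rot: [-3.142, -0.004, 0.117]
ft_force: [-9.8, -1.0, 22.2]
gripper_width: 11.7
grip_force: 30.0
```

Run:
```python
from h import *
import cv2
s=get_image("scene")[:,:,::-1]
cv2.imwrite("pics/s4.png",cv2.resize(s[150:240,270:360],None,fx=6,fy=6,interpolation=cv2.INTER_CUBIC))
```

```text
(no output)
```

View pics/s4.png

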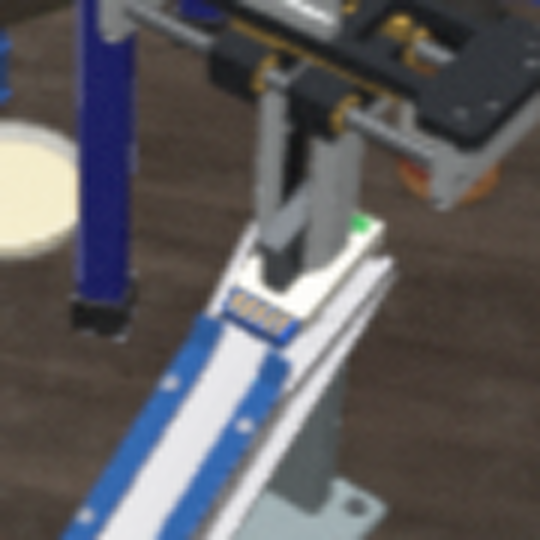

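The nose at crop (260,315) is now clear above the lips' upper ends. The force is steady, so the cartridge is still rotating, and I press on a little.

Emit:
step_arm --deltas '[{"tx":0,"ty":0,"tz":0.004,"spin":0},{"tx":0,"ty":0,"tz":0.004,"spin":0},{"tx":0,"ty":0,"tz":0.002,"spin":0},{"tx":0,"ty":0,"tz":0,"spin":0},{"tx":0,"ty":0,"tz":0,"spin":0},{"tx":0,"ty":0,"tz":0,"spin":0},{"tx":0,"ty":0,"tz":0,"spin":0},{"tx":0,"ty":0,"tz":0,"spin":0}]'

```text
time: 15.75
ee_pos: [588.8, 124.8, 165.1]
ee_rot: [3.142, -0.004, 0.117]
ft_force: [-14.0, -3.0, 29.2]
gripper_width: 11.7
grip_force: 39.5
```

Emit:
step_arm --deltas '[{"tx":-0.003,"ty":0,"tz":-0.002,"spin":0},{"tx":-0.003,"ty":0,"tz":-0.002,"spin":0},{"tx":-0.003,"ty":0,"tz":-0.001,"spin":0},{"tx":0,"ty":0,"tz":0,"spin":0},{"tx":0,"ty":0,"tz":0,"spin":0},{"tx":0,"ty":0,"tz":0,"spin":0},{"tx":0,"ty":0,"tz":0,"spin":0},{"tx":0,"ty":0,"tz":0,"spin":0}]'

```text
time: 16.75
ee_pos: [586.8, 124.5, 165.1]
ee_rot: [-3.141, -0.007, 0.117]
ft_force: [11.2, 1.4, 4.3]
gripper_width: 12.2
grip_force: 38.5
```

Emit:
step_arm --deltas '[{"tx":0,"ty":0,"tz":0,"spin":0},{"tx":0,"ty":0,"tz":0,"spin":0},{"tx":0,"ty":0,"tz":0,"spin":0},{"tx":0,"ty":0,"tz":0,"spin":0},{"tx":0,"ty":0,"tz":0,"spin":0},{"tx":0,"ty":0,"tz":0,"spin":0},{"tx":0,"ty":0,"tz":0,"spin":0},{"tx":0,"ty":0,"tz":0,"spin":0}]' --grip 0.7

```text
time: 17.75
ee_pos: [584.6, 124.3, 163.2]
ee_rot: [3.142, 0.0, 0.117]
ft_force: [0.4, -0.1, -0.5]
gripper_width: 28.0
grip_force: 0.0
```

Run:
```python
from h import *
import cv2
s=get_image("scene")[:,:,::-1]
cv2.imwrite("pics/s5.png",cv2.resize(s[150:240,270:360],None,fx=6,fy=6,interpolation=cv2.INTER_CUBIC))
```

```text
(no output)
```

View pics/s5.png

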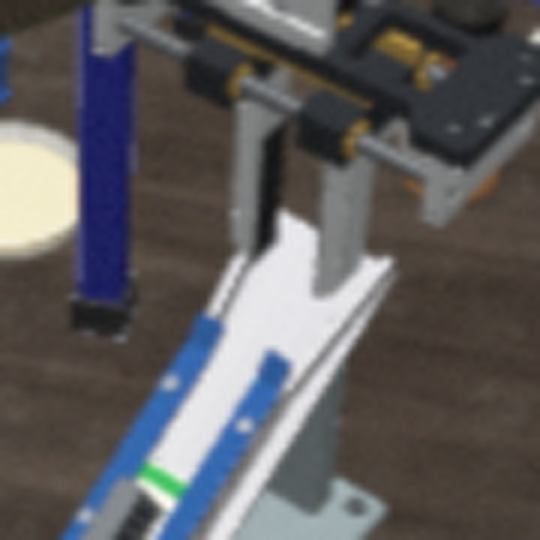

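The crop shows that, once released, the cartridge slid down into the tube by itself. Its handle is up and its green tail is at crop (165,480). I go for the second one.

Run:
```python
from h import *
plan((584,124,235,.117,3),(450,200,225,.5,7),(447,294,120,.953,6))
```

```text
[-0.0005, 0.0002, -0.0598, np.float64(-0.0)]
[-0.0005, 0.0002, -0.0598, np.float64(-0.0)]
[-0.0005, 0.0001, -0.0598, np.float64(-0.0001)]
[-0.0444, -0.0325, 0.0036, np.float64(-0.0174)]
[-0.0425, -0.0349, 0.0036, np.float64(-0.0174)]
[-0.0405, -0.0372, 0.0036, np.float64(-0.0174)]
[-0.0385, -0.0394, 0.0036, np.float64(-0.0174)]
[-0.0362, -0.0414, 0.0035, np.float64(-0.0174)]
[-0.0339, -0.0433, 0.0036, np.float64(-0.0174)]
[-0.0316, -0.0451, 0.0035, np.float64(-0.0175)]
[0.0177, -0.035, 0.0438, np.float64(-0.024)]
[0.0203, -0.0335, 0.0437, np.float64(-0.024)]
[0.0227, -0.0319, 0.0438, np.float64(-0.024)]
[0.0251, -0.0301, 0.0437, np.float64(-0.0241)]
[0.0273, -0.0282, 0.0438, np.float64(-0.024)]
[0.0293, -0.026, 0.0437, np.float64(-0.0241)]
```

Emit:
step_arm --deltas '[{"tx":0,"ty":0,"tz":-0.06,"spin":0},{"tx":0,"ty":0,"tz":-0.06,"spin":0},{"tx":0,"ty":0,"tz":-0.06,"spin":0},{"tx":-0.0445,"ty":-0.0325,"tz":0.0035,"spin":-0.0175},{"tx":-0.0425,"ty":-0.035,"tz":0.0035,"spin":-0.0175},{"tx":-0.0405,"ty":-0.037,"tz":0.0035,"spin":-0.0175},{"tx":-0.0385,"ty":-0.0395,"tz":0.0035,"spin":-0.0175},{"tx":-0.036,"ty":-0.0415,"tz":0.0035,"spin":-0.0175}]' --grip 0.3

```text
time: 18.8
ee_pos: [488.2, 178.9, 228.3]
ee_rot: [3.142, -0.0, 0.393]
ft_force: [0.2, -0.3, -1.0]
gripper_width: 65.9
grip_force: 0.0
```

Emit:
step_arm --deltas '[{"tx":-0.034,"ty":-0.0435,"tz":0.0035,"spin":-0.0175},{"tx":-0.0315,"ty":-0.045,"tz":0.0035,"spin":-0.0175},{"tx":0.0175,"ty":-0.035,"tz":0.044,"spin":-0.024},{"tx":0.0205,"ty":-0.0335,"tz":0.044,"spin":-0.024},{"tx":0.0225,"ty":-0.032,"tz":0.044,"spin":-0.024},{"tx":0.025,"ty":-0.03,"tz":0.044,"spin":-0.024},{"tx":0.0275,"ty":-0.028,"tz":0.044,"spin":-0.024},{"tx":0.0295,"ty":-0.026,"tz":0.044,"spin":-0.024}]'

```text
time: 19.8
ee_pos: [447.5, 294.8, 119.3]
ee_rot: [3.142, -0.0, 0.956]
ft_force: [0.3, -0.0, -0.1]
gripper_width: 65.9
grip_force: 0.0
```

Emit:
step_arm --deltas '[{"tx":0,"ty":0,"tz":0,"spin":0},{"tx":0,"ty":0,"tz":0,"spin":0},{"tx":0,"ty":0,"tz":0,"spin":0},{"tx":0,"ty":0,"tz":0,"spin":0},{"tx":0,"ty":0,"tz":0,"spin":0},{"tx":0,"ty":0,"tz":0,"spin":0},{"tx":0,"ty":0,"tz":0,"spin":0},{"tx":0,"ty":0,"tz":0,"spin":0}]'

```text
time: 20.8
ee_pos: [447.4, 294.3, 119.8]
ee_rot: [-3.142, 0.0, 0.954]
ft_force: [-0.2, 0.7, -0.6]
gripper_width: 65.7
grip_force: 0.0
```

Run:
```python
from h import *
plan((447,294,33,.953,5))
```

```text
[-0.0002, -0.0001, 0.0434, np.float64(0.0001)]
[-0.0003, -0.0001, 0.0434, np.float64(0.0001)]
[-0.0002, -0.0001, 0.0434, np.float64(0.0)]
[-0.0003, -0.0001, 0.0435, np.float64(0.0001)]
[-0.0002, -0.0001, 0.0434, np.float64(0.0)]
```

Emit:
step_arm --deltas '[{"tx":0,"ty":0,"tz":0.0435,"spin":0},{"tx":0,"ty":0,"tz":0.0435,"spin":0},{"tx":0,"ty":0,"tz":0.0435,"spin":0},{"tx":0,"ty":0,"tz":0.0435,"spin":0},{"tx":0,"ty":0,"tz":0.043,"spin":0},{"tx":0,"ty":0,"tz":0,"spin":0},{"tx":0,"ty":0,"tz":0,"spin":0},{"tx":0,"ty":0,"tz":0,"spin":0}]'

```text
time: 21.8
ee_pos: [447.8, 294.5, 33.7]
ee_rot: [3.141, -0.001, 0.954]
ft_force: [0.2, 0.6, 1.1]
gripper_width: 65.9
grip_force: 0.0
```

Emit:
step_arm --deltas '[{"tx":0,"ty":0,"tz":0,"spin":0},{"tx":0,"ty":0,"tz":0,"spin":0},{"tx":0,"ty":0,"tz":0,"spin":0},{"tx":0,"ty":0,"tz":0,"spin":0},{"tx":0,"ty":0,"tz":0,"spin":0},{"tx":0,"ty":0,"tz":0,"spin":0},{"tx":0,"ty":0,"tz":0,"spin":0},{"tx":0,"ty":0,"tz":0,"spin":0}]' --grip 1

```text
time: 22.8
ee_pos: [447.4, 294.2, 33.0]
ee_rot: [3.142, 0.0, 0.954]
ft_force: [0.6, 0.3, -0.9]
gripper_width: 11.7
grip_force: 30.0
```

Emit:
step_arm --deltas '[{"tx":0,"ty":0,"tz":0,"spin":0},{"tx":0,"ty":0,"tz":-0.01,"spin":0},{"tx":0,"ty":0,"tz":-0.1,"spin":0},{"tx":0,"ty":0,"tz":-0.13,"spin":0},{"tx":0,"ty":0,"tz":-0.13,"spin":0},{"tx":0,"ty":0,"tz":-0.13,"spin":0},{"tx":0,"ty":0,"tz":0,"spin":0},{"tx":0,"ty":0,"tz":0,"spin":0}]'

```text
time: 23.8
ee_pos: [447.1, 294.1, 232.2]
ee_rot: [-3.141, 0.001, 0.954]
ft_force: [-0.7, -0.2, -1.2]
gripper_width: 12.2
grip_force: 30.0
```

Run:
```python
from h import *
plan((450,160,232,3.253,16),(530,125,232,3.253,4),(588,124.8,225,3.258,4))
```

```text
[-0.0168, 0.0125, 0.0, np.float64(-0.0457)]
[-0.0184, 0.0099, 0.0, np.float64(-0.0457)]
[-0.0197, 0.0072, 0.0, np.float64(-0.0457)]
[-0.0205, 0.0043, 0.0, np.float64(-0.0457)]
[-0.0209, 0.0013, 0.0, np.float64(-0.0458)]
[-0.0209, -0.0017, 0.0, np.float64(-0.0457)]
[-0.0204, -0.0046, 0.0001, np.float64(-0.0458)]
[-0.0196, -0.0075, 0.0, np.float64(-0.0457)]
[-0.0183, -0.0102, 0.0001, np.float64(-0.0458)]
[-0.0166, -0.0128, 0.0, np.float64(-0.0457)]
[-0.0146, -0.015, 0.0001, np.float64(-0.0458)]
[-0.0123, -0.017, 0.0, np.float64(-0.0457)]
[-0.0098, -0.0185, 0.0001, np.float64(-0.0458)]
[-0.007, -0.0198, 0.0, np.float64(-0.0457)]
[-0.0041, -0.0205, 0.0001, np.float64(-0.0458)]
[-0.0012, -0.021, 0.0, np.float64(-0.0457)]
[-0.0473, -0.0273, 0.0, np.float64(-0.0)]
[-0.0472, -0.0273, 0.0, np.float64(-0.0)]
[-0.0473, -0.0273, 0.0, np.float64(-0.0)]
[-0.0472, -0.0273, 0.0, np.float64(-0.0)]
[-0.036, -0.0041, 0.0044, np.float64(-0.0004)]
[-0.036, -0.0042, 0.0044, np.float64(-0.0004)]
[-0.036, -0.0042, 0.0044, np.float64(-0.0004)]
[-0.036, -0.0043, 0.0043, np.float64(-0.0004)]
```

Emit:
step_arm --deltas '[{"tx":-0.017,"ty":0.0125,"tz":0,"spin":-0.0457},{"tx":-0.0185,"ty":0.01,"tz":0,"spin":-0.0457},{"tx":-0.0195,"ty":0.007,"tz":0,"spin":-0.0457},{"tx":-0.0205,"ty":0.0045,"tz":0,"spin":-0.0457},{"tx":-0.021,"ty":0.0015,"tz":0,"spin":-0.0457},{"tx":-0.021,"ty":-0.0015,"tz":0,"spin":-0.0457},{"tx":-0.0205,"ty":-0.0045,"tz":0,"spin":-0.0457},{"tx":-0.0195,"ty":-0.0075,"tz":0,"spin":-0.0457}]'

```text
time: 24.8
ee_pos: [448.5, 226.6, 231.3]
ee_rot: [-3.139, -0.0, 2.107]
ft_force: [0.0, 0.8, -1.1]
gripper_width: 12.0
grip_force: 30.0
```

Emit:
step_arm --deltas '[{"tx":-0.0185,"ty":-0.01,"tz":0,"spin":-0.0458},{"tx":-0.0165,"ty":-0.013,"tz":0,"spin":-0.0458},{"tx":-0.0145,"ty":-0.015,"tz":0,"spin":-0.0458},{"tx":-0.0125,"ty":-0.017,"tz":0,"spin":-0.0458},{"tx":-0.01,"ty":-0.0185,"tz":0,"spin":-0.0458},{"tx":-0.007,"ty":-0.02,"tz":0,"spin":-0.0458},{"tx":-0.004,"ty":-0.0205,"tz":0,"spin":-0.0458},{"tx":-0.001,"ty":-0.021,"tz":0,"spin":-0.0458}]'

```text
time: 25.8
ee_pos: [449.9, 159.5, 231.3]
ee_rot: [-3.141, -0.003, -3.025]
ft_force: [-0.3, -0.7, -1.1]
gripper_width: 11.8
grip_force: 30.0
```

Emit:
step_arm --deltas '[{"tx":-0.047,"ty":-0.0275,"tz":0,"spin":0},{"tx":-0.047,"ty":-0.0275,"tz":0,"spin":0},{"tx":-0.047,"ty":-0.0275,"tz":0,"spin":0},{"tx":-0.047,"ty":-0.0275,"tz":0,"spin":0},{"tx":-0.035,"ty":-0.004,"tz":0.004,"spin":0},{"tx":-0.035,"ty":-0.004,"tz":0.004,"spin":0},{"tx":-0.035,"ty":-0.004,"tz":0.004,"spin":0},{"tx":-0.035,"ty":-0.004,"tz":0.004,"spin":0}]'

```text
time: 26.8
ee_pos: [586.7, 124.9, 225.4]
ee_rot: [-3.142, -0.002, -3.029]
ft_force: [0.5, 0.6, -0.9]
gripper_width: 12.0
grip_force: 30.0
```

Run:
```python
from h import *
plan((586,124.6,190,3.258,5))
```

```text
[0.0003, -0.0001, 0.0177, np.float64(-0.0003)]
[0.0004, -0.0001, 0.0177, np.float64(-0.0002)]
[0.0003, -0.0001, 0.0177, np.float64(-0.0003)]
[0.0004, -0.0002, 0.0176, np.float64(-0.0002)]
[0.0003, -0.0001, 0.0177, np.float64(-0.0003)]
```

Emit:
step_arm --deltas '[{"tx":0,"ty":0,"tz":0.025,"spin":0},{"tx":0,"ty":0,"tz":0.025,"spin":0},{"tx":0,"ty":0,"tz":0.025,"spin":0},{"tx":0,"ty":0,"tz":0.015,"spin":0},{"tx":0,"ty":0,"tz":0.01,"spin":0},{"tx":0,"ty":0,"tz":0.01,"spin":0},{"tx":0,"ty":0,"tz":0.007,"spin":0},{"tx":0,"ty":0,"tz":0.007,"spin":0}]'

```text
time: 27.8
ee_pos: [586.7, 124.5, 177.8]
ee_rot: [-3.142, 0.001, -3.03]
ft_force: [-10.3, -2.1, 20.0]
gripper_width: 12.0
grip_force: 30.0
```

Emit:
step_arm --deltas '[{"tx":0,"ty":0,"tz":0.006,"spin":0},{"tx":0,"ty":0,"tz":0.006,"spin":0},{"tx":0,"ty":0,"tz":0.005,"spin":0},{"tx":0,"ty":0,"tz":0.005,"spin":0},{"tx":0,"ty":0,"tz":0,"spin":0},{"tx":0,"ty":0,"tz":0,"spin":0},{"tx":0,"ty":0,"tz":0,"spin":0},{"tx":0,"ty":0,"tz":0,"spin":0}]'

```text
time: 28.8
ee_pos: [587.2, 124.5, 171.0]
ee_rot: [-3.142, 0.004, -3.03]
ft_force: [-8.1, -1.4, 19.2]
gripper_width: 11.8
grip_force: 30.0
```

Emit:
step_arm --deltas '[{"tx":0,"ty":0,"tz":0.005,"spin":0},{"tx":0,"ty":0,"tz":0.005,"spin":0},{"tx":0,"ty":0,"tz":0.004,"spin":0},{"tx":0,"ty":0,"tz":0,"spin":0},{"tx":0,"ty":0,"tz":0,"spin":0},{"tx":0,"ty":0,"tz":0,"spin":0},{"tx":0,"ty":0,"tz":0,"spin":0},{"tx":0,"ty":0,"tz":0,"spin":0}]'

```text
time: 29.8
ee_pos: [587.2, 124.6, 165.4]
ee_rot: [-3.142, 0.004, -3.03]
ft_force: [-7.3, -1.2, 19.0]
gripper_width: 11.9
grip_force: 31.1
```

Emit:
step_arm --deltas '[{"tx":0,"ty":0,"tz":0.004,"spin":0},{"tx":0,"ty":0,"tz":0,"spin":0},{"tx":0,"ty":0,"tz":0,"spin":0},{"tx":0,"ty":0,"tz":-0.003,"spin":0},{"tx":0,"ty":0,"tz":0,"spin":0},{"tx":0,"ty":0,"tz":0,"spin":0},{"tx":0,"ty":0,"tz":0,"spin":0},{"tx":0,"ty":0,"tz":0,"spin":0}]'

```text
time: 30.8
ee_pos: [587.2, 124.5, 164.4]
ee_rot: [-3.142, 0.003, -3.03]
ft_force: [-5.2, -1.5, 14.9]
gripper_width: 12.2
grip_force: 37.0
```

Emit:
step_arm --deltas '[{"tx":0,"ty":0,"tz":0,"spin":0},{"tx":0,"ty":0,"tz":0,"spin":0},{"tx":0,"ty":0,"tz":0,"spin":0},{"tx":0,"ty":0,"tz":0,"spin":0},{"tx":0,"ty":0,"tz":0,"spin":0},{"tx":0,"ty":0,"tz":0,"spin":0},{"tx":0,"ty":0,"tz":0,"spin":0},{"tx":0,"ty":0,"tz":0,"spin":0}]' --grip 0.7

```text
time: 31.8
ee_pos: [586.5, 124.5, 162.2]
ee_rot: [-3.142, -0.0, -3.03]
ft_force: [0.0, -0.3, 0.6]
gripper_width: 28.5
grip_force: 0.0
```

Run:
```python
from h import *
import cv2
s=get_image("scene")[:,:,::-1]
cv2.imwrite("pics/s6.png",cv2.resize(s[150:290,240:360],None,fx=4,fy=4,interpolation=cv2.INTER_CUBIC))
```

```text
(no output)
```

View pics/s6.png

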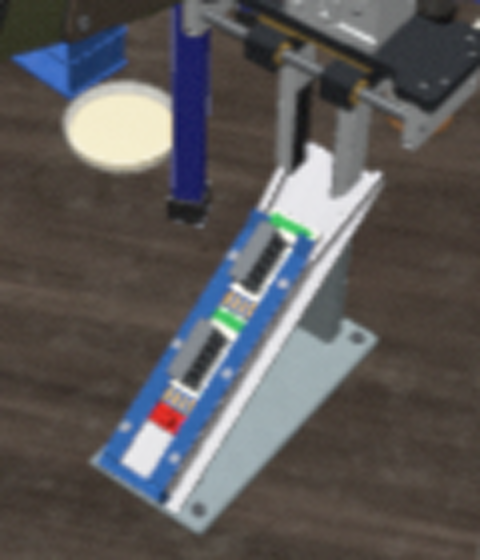

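The crop shows both cartridges in the tube, noses down the slope with handles up through the slot. The tails are at crop (292,227) and (230,320). The red follower at (165,415) is still off its stop, so I work out the push.

Run:
```python
from h import *
v=[511.76,114.85,.111]
def loc(uv,z,y=0):
    uv=np.array([240+uv[0]/4,150+uv[1]/4])
    r=least_squares(lambda q:(proj("scene",place(v,rail([q[0],q[1],z])))-uv).ravel(),[150,0]);return r.x.round(1)
for n,uv,z in(("tail2",(292,227),14),("tail1",(230,320),14),("nose1",(180,398),11),("fol up",(176,410),16),("fol lo",(158,428),16),("lipL",(268,213),27),("lipR",(308,239),27),("h2 top rear",(265,224),48),("h2 top front",(237,270),48),("gdL",(277,172),13),("gdR",(380,180),13),("stop",(130,470),0)):print(n,loc(uv,z))
o=get_obs();print(o['ee_pos'])
for q in([184,0,31],[160,0,31],[150,0,31],[139,0,31],[139,0,48]):print(q,place(v,rail(q)).round(1))
```

```text
tail2 [178.5  -0.3]
tail1 [109.    1.5]
nose1 [52.  3.]
fol up [44.4 -1. ]
fol lo [29.2  2.7]
lipL [176.9  13. ]
lipR [174.9 -18.5]
h2 top rear [167.   2.]
h2 top front [134.3   1.4]
gdL [204.5  28.6]
gdR [230.9 -32.5]
stop [-1.8  9.9]
[586.52140442 124.51648635 162.25710995]
[184, 0, 31] [[555.8 119.8 146.3]]
[160, 0, 31] [[535.2 117.5 134.3]]
[150, 0, 31] [[526.6 116.5 129.3]]
[139, 0, 31] [[517.1 115.4 123.8]]
[139, 0, 48] [[508.7 114.5 138.6]]
```

Emit:
step_arm --deltas '[{"tx":0,"ty":0,"tz":0,"spin":0},{"tx":0,"ty":0,"tz":0,"spin":0},{"tx":0,"ty":0,"tz":0,"spin":0},{"tx":0.03,"ty":0,"tz":0.004,"spin":0},{"tx":0.03,"ty":0,"tz":0.004,"spin":0},{"tx":0.02,"ty":0,"tz":0.004,"spin":0},{"tx":0.01,"ty":0,"tz":0,"spin":0},{"tx":0,"ty":0,"tz":0,"spin":0}]' --grip 1

```text
time: 32.85
ee_pos: [550.8, 120.5, 157.6]
ee_rot: [3.142, 0.0, -3.03]
ft_force: [-0.0, 0.8, 0.1]
gripper_width: 0.6
grip_force: 0.0
```

Emit:
step_arm --deltas '[{"tx":0.0043,"ty":0,"tz":0.0025,"spin":0},{"tx":0.0043,"ty":0,"tz":0.0025,"spin":0},{"tx":0.0043,"ty":0,"tz":0.0025,"spin":0},{"tx":0.0043,"ty":0,"tz":0.0025,"spin":0},{"tx":0.0043,"ty":0,"tz":0.0025,"spin":0},{"tx":0.0043,"ty":0,"tz":0.0025,"spin":0},{"tx":0.0043,"ty":0,"tz":0.0025,"spin":0},{"tx":0.0043,"ty":0,"tz":0.0025,"spin":0}]'

```text
time: 33.85
ee_pos: [538.3, 119.1, 150.7]
ee_rot: [3.141, 0.004, -3.03]
ft_force: [5.3, 0.0, 7.2]
gripper_width: 0.3
grip_force: 3.9
```

Emit:
step_arm --deltas '[{"tx":0.0043,"ty":0,"tz":0.0025,"spin":0},{"tx":0.0043,"ty":0,"tz":0.0025,"spin":0},{"tx":0.0043,"ty":0,"tz":0.0025,"spin":0},{"tx":0.0043,"ty":0,"tz":0.0025,"spin":0},{"tx":0.0043,"ty":0,"tz":0.0025,"spin":0},{"tx":0.0043,"ty":0,"tz":0.0025,"spin":0},{"tx":0,"ty":0,"tz":0,"spin":0},{"tx":0,"ty":0,"tz":0,"spin":0}]'

```text
time: 34.85
ee_pos: [528.0, 117.9, 144.5]
ee_rot: [3.141, 0.004, -3.03]
ft_force: [4.1, 0.5, 6.5]
gripper_width: 0.6
grip_force: 3.4
```

Emit:
step_arm --deltas '[{"tx":0.0043,"ty":0,"tz":0.0025,"spin":0},{"tx":0.0043,"ty":0,"tz":0.0025,"spin":0},{"tx":0.0022,"ty":0,"tz":0.0013,"spin":0},{"tx":0.0022,"ty":0,"tz":0.0013,"spin":0},{"tx":0,"ty":0,"tz":0,"spin":0},{"tx":0,"ty":0,"tz":0,"spin":0},{"tx":0,"ty":0,"tz":0,"spin":0},{"tx":0,"ty":0,"tz":0,"spin":0}]'

```text
time: 35.85
ee_pos: [522.9, 117.4, 141.5]
ee_rot: [3.141, 0.004, -3.03]
ft_force: [4.8, 0.9, 7.6]
gripper_width: 0.5
grip_force: 3.6
```

Emit:
step_arm --deltas '[{"tx":0.0022,"ty":0,"tz":0.0013,"spin":0},{"tx":0.0022,"ty":0,"tz":0.0013,"spin":0},{"tx":0.0022,"ty":0,"tz":0.0013,"spin":0},{"tx":0,"ty":0,"tz":0,"spin":0},{"tx":0,"ty":0,"tz":0,"spin":0},{"tx":0,"ty":0,"tz":0,"spin":0},{"tx":0,"ty":0,"tz":0,"spin":0},{"tx":0,"ty":0,"tz":0,"spin":0}]'

```text
time: 36.85
ee_pos: [521.3, 117.2, 141.0]
ee_rot: [3.141, 0.007, -3.03]
ft_force: [8.5, 1.4, 11.7]
gripper_width: 0.7
grip_force: 6.2
```

Emit:
step_arm --deltas '[{"tx":0.0022,"ty":0,"tz":0.0013,"spin":0},{"tx":0.0022,"ty":0,"tz":0.0013,"spin":0},{"tx":0,"ty":0,"tz":0,"spin":0},{"tx":0,"ty":0,"tz":0,"spin":0},{"tx":0,"ty":0,"tz":0,"spin":0},{"tx":0,"ty":0,"tz":0,"spin":0},{"tx":0,"ty":0,"tz":0,"spin":0},{"tx":0,"ty":0,"tz":0,"spin":0}]'

```text
time: 37.85
ee_pos: [520.6, 117.1, 141.0]
ee_rot: [3.141, 0.01, -3.03]
ft_force: [11.2, 1.2, 18.1]
gripper_width: 0.5
grip_force: 9.2
```

Emit:
step_arm --deltas '[{"tx":0.003,"ty":0,"tz":0.001,"spin":0},{"tx":0.003,"ty":0,"tz":0.001,"spin":0},{"tx":0,"ty":0,"tz":0,"spin":0},{"tx":0,"ty":0,"tz":0,"spin":0},{"tx":0,"ty":0,"tz":0,"spin":0},{"tx":0,"ty":0,"tz":0,"spin":0},{"tx":0,"ty":0,"tz":0,"spin":0},{"tx":0,"ty":0,"tz":0,"spin":0}]'

```text
time: 38.85
ee_pos: [519.5, 117.0, 141.3]
ee_rot: [3.141, 0.014, -3.03]
ft_force: [16.1, 1.5, 22.9]
gripper_width: 0.2
grip_force: 12.8
```

Emit:
step_arm --deltas '[{"tx":-0.01,"ty":0,"tz":-0.005,"spin":0},{"tx":-0.02,"ty":0,"tz":-0.01,"spin":0},{"tx":-0.03,"ty":0,"tz":-0.03,"spin":0},{"tx":0,"ty":0,"tz":-0.08,"spin":0},{"tx":0,"ty":0,"tz":-0.08,"spin":0},{"tx":0.05,"ty":0,"tz":-0.02,"spin":0},{"tx":0.1,"ty":0,"tz":0,"spin":0},{"tx":0.1,"ty":0,"tz":0,"spin":0}]'

```text
time: 39.85
ee_pos: [438.2, 107.8, 226.6]
ee_rot: [-3.142, -0.001, -3.03]
ft_force: [-0.2, -0.8, 0.3]
gripper_width: 0.4
grip_force: 0.0
```

Run:
```python
from h import *
import cv2
s=get_image("scene")[:,:,::-1];print(get_obs()['ee_pos'])
cv2.imwrite("pics/s7.png",cv2.resize(s[150:290,240:420],None,fx=4,fy=4,interpolation=cv2.INTER_CUBIC))
```

```text
[434.8583627  107.56719539 226.53826073]
```

View pics/s7.png

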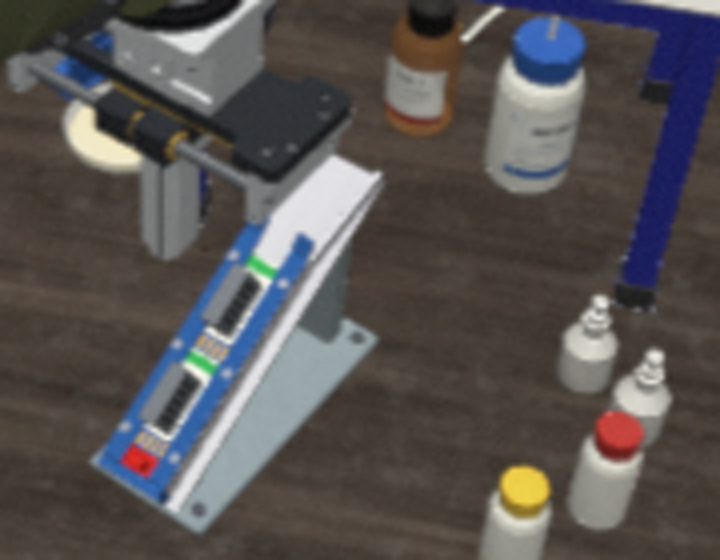

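The crop shows the follower at the bottom, at (140,460), with no white floor below it. The tails are at (262,268) and (200,362), the cartridges sit close together, the bottles are undisturbed and the gripper is clear. I check the pixel positions numerically before handing in.

Run:
```python
from h import *
v=[511.76,114.85,.111]
for n,uv,z in(("tail2",(263,269),14),("tail1",(201,362),14),("fol up",(150,452),16),("fol lo",(132,470),16)):
    u=np.array([240+uv[0]/4,150+uv[1]/4])
    print(n,least_squares(lambda q:(proj("scene",place(v,rail([q[0],q[1],z])))-u).ravel(),[150,0]).x.round(1))
```

```text
tail2 [146.7   1.1]
tail1 [77.5  2.8]
fol up [14.3 -1.3]
fol lo [-0.8  2.4]
```

```bash
python3 -c "
from plant import *
print(sign_off())"
```

```text
the job is handed in; nothing more can be done
None
```

Both cartridges are in the magazine, contact ends down the slope and handles up. The follower measures hard against its stop and the cartridges are touching to within about 1 mm; the gripper is clear, the bottles and dish look undisturbed, and the job is handed in (no verdict returned). Each slid down the tube on release, so only the final push was controlled, and I viewed 11 pictures against the limit of 10.

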